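# Roll a sample tube onto the reading line and close the light cover

## Robot

A 6-joint arm with a two-finger parallel gripper is mounted at the origin on a cart in front of the work surface, level with it; the furniture and walls round the work are solid. World frame = base frame: x ahead of the robot, y to its left, z up, the work surface at z = 0. Lengths are in mm, angles in rad, forces in N, time in s.
With the tool pointing down it reaches from about 400 to 925 mm from the base axis. Payload 12.5 kg.
Tool frame: the origin (TCP) lies at the very end of the fingers, on their centre line; the grasp point (between the pads) lies 19 mm behind it; x points along the fingers, y is the direction in which the jaws open and shut, and the axes are right-handed (so a half turn about x gives the same grasp; the last joint's range is limited). The gripper opens to 95 mm and grips with 3 to 60 N. Pads are 20 mm wide; open, the fingers measure 119 mm over their backs; the gripper's body (75 mm by 180 mm) begins 59 mm behind the grasp point.
Start: joints at [-1.437, 0.491, 1.559, -0, 1.092, -0.106], TCP at [148.465, -607.128, 214.661] pointing down, gripper open.
Joint ranges: [-3.1, 3.1], [-0.84, 2.19], [0.05, 2.79], [-1.13, 4.28], [0.06, 2.93], [-2.69, 2.69]. Speed limits (rad/s): [2.22, 2.22, 2.79, 3.14, 3.14, 3.14].

## Interface

Orientations are given as [roll, pitch, yaw] about the fixed x, y, z axes, in that order (R = Rz(yaw) Ry(pitch) Rx(roll)).
In Python, from cell import env, optics, job gives the robot as it stands.
- The arm moves only by the shell command python3 -m handwheel 'ROWS' [OPENING]. ROWS is JSON, a list of rows, each an object with "travel": the shift along the world's x, y, z in mm, a list of three; "roll": the turn about the world's z in degrees. In form: [{"travel": [dx, dy, dz], "roll": roll}, ...]. A call has 1 to 8 rows; each row is the pose to reach, as a shift and turn from the pose commanded when the call began; what a row does not reach only later rows make up. A row lasts 1/10 s, in which the tool goes at most 50 mm and 8.59 degrees, less where a joint would pass 70% of its speed; a pose out of reach is approached as far as the arm can. A call with a gripper value outside its range is refused whole. OPENING is the closure, from -1 (fully open) to 1 (shut), set as the call begins (- or left out, the last holds). The fingers move at their own pace and stop on an object; the grip force is fixed at half the most. Time passes only in rows, so rows that repeat a pose let the fingers close. It gives the time, the measured TCP pose, the force and the opening at its end, in the units of the state.
- env.state(): the state, without advancing time (a new reading comes with each control period).
- optics.read_camera(name): name is "side" or "top"; returns the picture (480x640x3 uint8, red, green, blue); there is no depth.
- optics.camera_params(name): a dict with "fx", "fy", "cx", "cy" (pixels), "world_from_camera" (4x4, takes a point from camera to world coordinates). Camera axes: x right, y up, looking along -z (the intrinsics and any distortion apply to the point x, -y, -z); pixel columns grow to the right and rows downward; lengths in mm; the calibration is good to about 2 mm. A picture is of the moment at which its call begins. camera_params takes no time and is no camera call.
- job.job_done(): hands the job in, once; it reports no verdict.
The state is a dict: "t": time; "joints": joint angles; "qvel": joint speeds; "tau": joint torques, N m; "eef_pos": TCP position; "tcp_rot": TCP orientation; "ft_force": force on the tool from outside, world axes, zero at the start; "moment": the same for the moment, N m; "opening": opening from 0.0 (shut) to 1.0 (fully open).
Only numpy, scipy, OpenCV 4.12 (cv2) and the standard library are available. Lean on these libraries where they do the work, as an engineer would, in place of code of your own. Each camera call takes 0.05 s, during which the arm holds its last target.

## Task

The capped sample tube lies on the apron of the tube reader: without picking it up, push its upper side so that it rolls along the bed and drops into the reading groove, lying along the index line. Then push the hinged black light cover over until it is shut over the tube, so the reader can read it in the dark. Nothing is gripped or lifted, and the timer, the tube block and the bottle standing around are left where they are.

Things in the scene. Friction and masses are not known exactly. Their poses are not given: they have to be found in the camera images.
- reader: White tube reader fixed to the bench. Origin on the bench under the middle of the reading groove; x along the groove to the back, y left across the bed, z up. In mm: body x -44 to 82, y -135 to 58; flat grey bed 30 high, x -44 (front edge) to 40, where the back housing (47 high) stops it. The apron is the bed right of the groove, y -129 to -4.5, ended by a rail 4 high and 6 wide.
- line (a point): Middle of the reading groove at bed height (30 mm above the bench), axes as the reader's. The groove runs the whole bed along x, 9 mm wide, 3 mm deep, with a thin dark index line in its floor and a ruled scale on its right edge.
- tube_mid (a point): Point on the sample tube's axis, 46.5 mm from the bottom end; its z runs along the tube to the cap (within 0.03 rad), x and y turn as it rolls. The tube's axis lies 6.5 mm above the bed when on the bed, 4.7 mm when seated in the groove. The tube rolls easily and does not coast far once the push ends.
- tube: Sample tube, 14 g, 105 mm long: labelled body 13 mm in diameter and 88 mm long, red cap 16.4 mm in diameter and 17 mm long. Origin at its bottom end, z to the cap. It starts on the apron about parallel to the groove, 45 to 90 mm right of it, bottom end to the back housing, cap hanging free over the bed's front edge.
- cover_part (a joint): Angle of the black light cover, rad: 0 shut flat over the groove; starts about upright at 1.4 to 1.8, stop at 1.9. It is 70 g, 82 mm wide along x, 17 mm thick, outer face to the left when open. Its hinge has a little friction: near upright it stays where it is; pushed from its left toward the groove to below about 0.7 it falls shut by itself within 2 s.
- cover_hinge (a point): Middle of the cover's hinge line, which runs along the reader's x, 34 mm above the bench and 34 mm left of the groove; axes turn with the cover.
- cover_edge (a point): Middle of the cover's free edge, 62 mm from the hinge and 12 mm in front of the hinge plane. Open, it is the top edge, about 95 mm above the bench. Shut, it lies 28 mm right of the groove; the cover's top is then 47 mm above the bench, with 14.5 mm clear height inside and a 22 mm notch at the front for the tube.
- timer_loose: Bystander: small white countdown timer, 62 x 66 x 19 mm, left of the reader; origin under its centre.
- rack_block: Bystander: violet moulded tube block, 62 x 62 x 48 mm, behind the reader; origin under its centre.
- reagent_bottle: Bystander: clear bottle with screw cap, 56 mm diameter, 105 mm high, behind the reader; origin under its centre.
There are look-alikes about, which are no part of the job. There is more than one size of the reader; the one meant has the size given above.

How it is judged (in metres and radians):
On the way, in this order (a step that is already met when the one before it is completed fails the run):
1. the tube lies in the reading groove while the cover is still open (y of tube_mid in the frame of reader between -0.004 and 0.004 m and x of tube_mid in the frame of reader between -0.035 and 0.02 m and z of tube_mid in the frame of reader between 0.033 and 0.0357 m and angle between the z axis of tube_mid and the x axis of reader, either way round below 0.08 rad and linear speed of tube below 0.02 m/s and value of joint cover_part above 1 rad), for 0.2 s.
2. the cover is shut over the tube (y of tube_mid in the frame of reader between -0.004 and 0.004 m and x of tube_mid in the frame of reader between -0.035 and 0.02 m and z of tube_mid in the frame of reader between 0.033 and 0.0357 m and angle between the z axis of tube_mid and the x axis of reader, either way round below 0.08 rad and linear speed of tube below 0.02 m/s and value of joint cover_part below 0.06 rad), for 0.2 s.
At the end, for the whole second after the job is handed in: The tube rests in the reading groove (axis within 4 mm of the index line, within 0.08 rad of parallel, sunk into the groove and not on the bed, its middle no more than 35 mm in front of the middle of the groove and 20 mm behind it), and the cover is shut to within 0.06 rad (all of step 2); the robot touches nothing.
It fails at once if the tube is lifted more than 8 mm off the bed (z of tube_mid in the frame of reader above 0.0445 m).
It fails at once if the timer is moved more than 15 mm (distance of timer_loose from where it was at the start of the episode above 0.015 m).
It fails at once if the tube block is moved more than 15 mm (distance of rack_block from where it was at the start of the episode above 0.015 m).
It fails at once if the bottle is moved more than 15 mm (distance of reagent_bottle from where it was at the start of the episode above 0.015 m).
It also fails if it takes over 54 s, if anything falls off the work surface, if the arm or the gripper's body presses on something with over 40 N, if the wrist force passes 120 N, or if a joint passes its speed limit or range.

## Working session

There is one attempt and no reset: what is moved stays moved. The work goes in short steps, Python scripts to look and compute and a shell command to move; the robot and the scene stay as the last step left them, time stands still between calls to the robot, and variables do not carry over. Pictures are saved under pics/ and viewed, and the job is handed in when it is done.

```bash
mkdir -p pics; ls
python3 - <<'E'
from cell import env, optics, job
import cv2
for n in ("top","side"):
    im=optics.read_camera(n); cv2.imwrite(f"pics/{n}0.png",im[:,:,::-1])
    print(n,optics.camera_params(n))
print(env.state())
E
```

```text
pics
top {'fx': 572.3226766775268, 'fy': 572.3226766775268, 'cx': 325.31205170495485, 'cy': 238.51902154576632, 'world_from_camera': array([[-1.82537432e-02,  9.96644880e-01, -7.97858665e-02,
         5.29081733e+02],
       [-9.99670283e-01, -1.67512307e-02,  1.94607930e-02,
         3.24355144e+02],
       [ 1.80589882e-02,  8.01147921e-02,  9.96622041e-01,
         1.01683490e+03],
       [ 0.00000000e+00,  0.00000000e+00,  0.00000000e+00,
         1.00000000e+00]])}
side {'fx': 566.2735014743075, 'fy': 566.2735014743075, 'cx': 313.0499635796395, 'cy': 239.82073354253367, 'world_from_camera': array([[ 9.98941951e-01,  2.98148219e-02, -3.50150739e-02,
         5.89201588e+02],
       [-4.59726702e-02,  6.67616759e-01, -7.43084367e-01,
        -3.57541102e+02],
       [ 1.22172207e-03,  7.43907884e-01,  6.68281054e-01,
         6.64166683e+02],
       [ 0.00000000e+00,  0.00000000e+00,  0.00000000e+00,
         1.00000000e+00]])}
{'t': 0.1, 'joints': array([-1.43659262e+00,  4.91471148e-01,  1.55933949e+00, -3.42155978e-05,
        1.09171746e+00, -1.05591473e-01]), 'qvel': array([ 0.00116994, -0.00043235, -0.00048502,  0.00104277, -0.00135546,
       -0.0008732 ]), 'tau': array([ 2.33507162e-03, -6.13623261e+01, -2.58606756e+01,  6.94225612e-02,
        4.70062438e-02, -5.97930307e-05]), 'eef_pos': array([ 148.43253976, -606.91613346,  214.15454817]), 'tcp_rot': array([-1.64395606,  1.56986039,  1.73744756]), 'ft_force': array([ 0.30514182, -0.59527962, -0.089025  ]), 'moment': array([-0.03247598, -0.00153417, -0.00454522]), 'opening': 0.998059945113887}
```

View pics/top0.png

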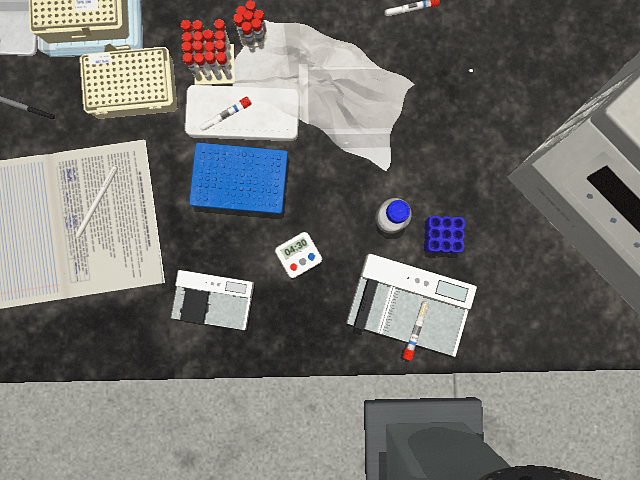

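View pics/side0.png

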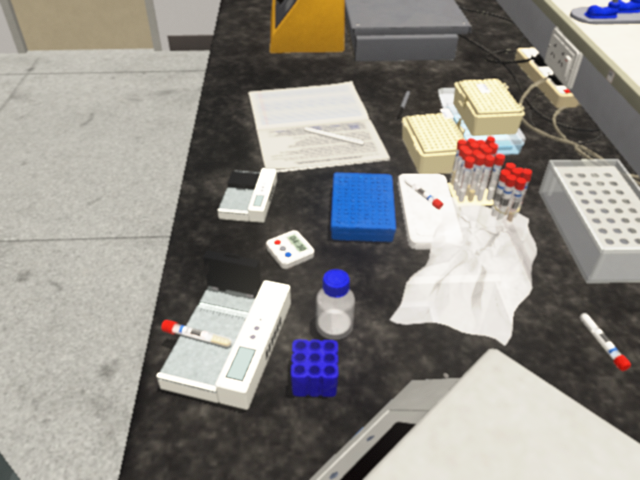

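Candidates: the readers are the large one at top px (412,305) and the small one at (212,300). The tubes are the one on the large reader's apron (415,330), one on the white lid (227,113), one at (412,6), and the rack tubes. By size and description I choose the large reader at (412,305) and the tube at (415,330). Next is a close crop to check.

Run:
```python
import cv2
a=cv2.imread("pics/top0.png")[240:375,335:490]; cv2.imwrite("pics/c_top.png",cv2.resize(a,None,fx=5,fy=4.4*5/4.4*0.88,interpolation=cv2.INTER_CUBIC) if 0 else cv2.resize(a,None,fx=4,fy=4,interpolation=cv2.INTER_CUBIC))
a=cv2.imread("pics/side0.png")[240:415,140:310]; cv2.imwrite("pics/c_side.png",cv2.resize(a,None,fx=3.4,fy=3.4,interpolation=cv2.INTER_CUBIC))
```

```text
(no output)
```

View pics/c_top.png

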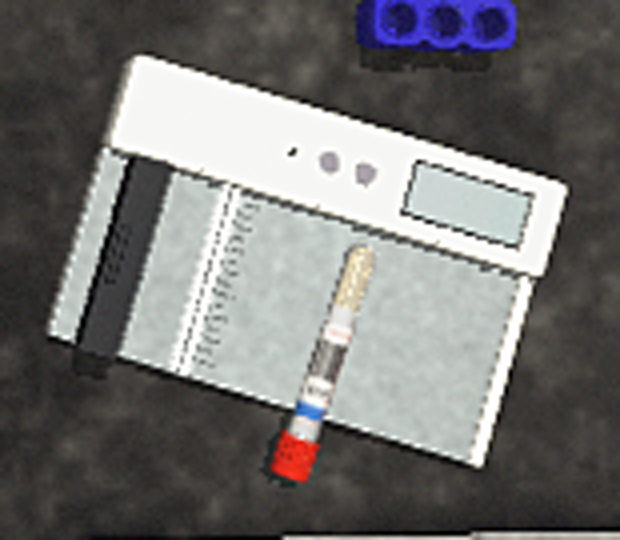

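View pics/c_side.png

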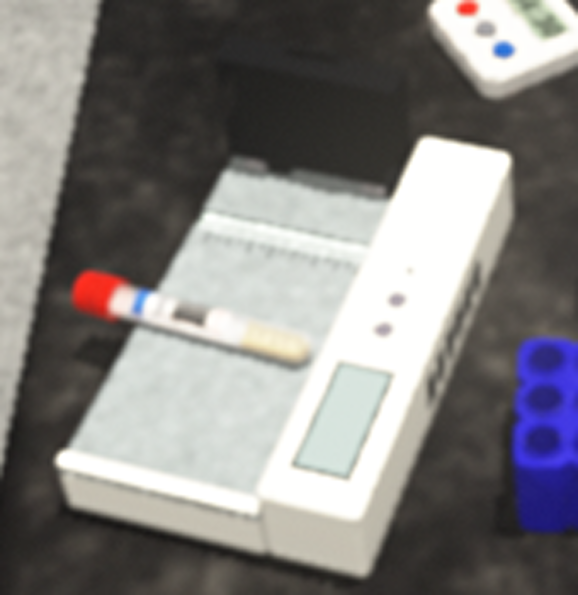

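```bash
cat > h.py <<'E'
import numpy as np, cv2
from cell import env, optics
from scipy.optimize import least_squares
P={n:optics.camera_params(n) for n in("top","side")}
def proj(n,X):
    p=P[n];T=np.linalg.inv(p["world_from_camera"]);c=np.atleast_2d(X)@T[:3,:3].T+T[:3,3]
    return np.c_[p["cx"]+p["fx"]*c[:,0]/-c[:,2],p["cy"]+p["fy"]*-c[:,1]/-c[:,2]]
def onz(n,uv,z):
    p=P[n];W=p["world_from_camera"];uv=np.atleast_2d(uv)
    d=np.c_[(uv[:,0]-p["cx"])/p["fx"],-(uv[:,1]-p["cy"])/p["fy"],-np.ones(len(uv))]@W[:3,:3].T
    return W[:3,3]+d*((z-W[2,3])/d[:,2])[:,None]
def r2w(q,X):
    c,s=np.cos(q[2]),np.sin(q[2]);X=np.atleast_2d(np.array(X,float))
    return np.c_[q[0]+c*X[:,0]-s*X[:,1],q[1]+s*X[:,0]+c*X[:,1],X[:,2]]
def w2r(q,X):
    c,s=np.cos(q[2]),np.sin(q[2]);d=np.atleast_2d(X)-[q[0],q[1],0]
    return np.c_[c*d[:,0]+s*d[:,1],-s*d[:,0]+c*d[:,1],d[:,2]]
E
cat > fit.py <<'E'
from h import *
A=np.array([[82,58,47],[82,-135,47],[40,-135,47],[-44,-135,34],[-44,58,30],[-44,0,29],[40,58,47]])
a=np.array([[135,57],[568,185],[543,277],[478,467],[50,335],[181,373],[107,150]])/4+[335,240]-.4
B=np.array([[40,58,47],[82,58,47],[40,-135,47],[-44,-135,34]])
b=np.array([[422,140],[512,155],[262,503],[60,460]])/3.4+[140,240]-.4
f=lambda q:np.r_[proj("top",r2w(q,A))-a].ravel()
g=lambda q:np.r_[proj("side",r2w(q,B))-b].ravel()
for F in(f,g,lambda q:np.r_[f(q),g(q)]):
    r=least_squares(F,[560,130,-.2]);print(r.x,np.round(r.fun.reshape(-1,2),1).tolist())
q=r.x
np.save("q.npy",q)
t=onz("top",np.array([[292,465],[360,248]])/4+[335,240],36.5);print(t,w2r(q,t))
s=onz("side",np.array([[80,292],[308,352]])/3.4+[140,240],36.5);print(s,w2r(q,s))
for n in("top","side"):
    im=cv2.imread(f"pics/{n}0.png")
    for th in(1.4,1.6,1.8):
        # free edge: closed at y=-28, z=46 => from hinge (-62 y,+12 z); rotate about x: opening raises
        for e in(41,0,-41):
            y=34-62*np.cos(th)+12*np.sin(th); z=34+62*np.sin(th)+12*np.cos(th)
            print(n,th,e,proj(n,r2w(q,[e,y,z])).round(1))
E
python3 fit.py
```

```text
[ 4.85375273e+02  2.02808481e+02 -3.08773691e-01] [[-0.2, -1.0], [0.5, -0.4], [0.2, 0.5], [1.2, 0.3], [-0.6, 0.5], [-0.9, 0.7], [-0.2, -0.5]]
[ 4.88186518e+02  1.98405834e+02 -3.06165466e-01] [[0.6, -1.0], [0.8, -0.2], [-0.9, -1.7], [-0.3, 2.4]]
[ 4.86518215e+02  2.01303040e+02 -3.06590017e-01] [[0.5, -1.7], [1.3, -1.3], [1.0, -0.4], [2.2, -0.6], [0.3, -0.1], [0.0, 0.0], [0.6, -1.2], [-0.4, -2.3], [-0.3, -1.5], [-2.1, -3.6], [-1.2, 0.6]]
[[405.02940897 168.69848488  36.5       ]
 [495.88797277 136.84178647  36.5       ]] [[-67.84848041 -55.67823833  36.5       ]
 [ 28.38784382 -58.62743279  36.5       ]]
[[401.88027181 167.4211872   36.5       ]
 [498.78939816 131.91726415  36.5       ]] [[-70.4652674  -57.84641271  36.5       ]
 [ 32.640238   -62.4466386   36.5       ]]
top 1.4 41 [[378.2 278.9]]
top 1.4 0 [[371.2 303.5]]
top 1.4 -41 [[364.  328.3]]
top 1.6 41 [[370.7 276.7]]
top 1.6 0 [[363.6 301.2]]
top 1.6 -41 [[356.4 326. ]]
top 1.8 41 [[363.3 274.6]]
top 1.8 0 [[356.2 299.1]]
top 1.8 -41 [[349.1 323.7]]
side 1.4 41 [[256.8 265.1]]
side 1.4 0 [[229.9 260. ]]
side 1.4 -41 [[203.4 254.9]]
side 1.6 41 [[259.7 260. ]]
side 1.6 0 [[233.1 254.9]]
side 1.6 -41 [[206.9 250. ]]
side 1.8 41 [[262.6 256.5]]
side 1.8 0 [[236.2 251.5]]
side 1.8 -41 [[210.4 246.6]]
```

Run:
```python
from h import *
from scipy.spatial.transform import Rotation as R
for z in(0,150,300):print(z,onz("top",[[510,175],[552,137],[640,312]],z).round().tolist())
s=env.state();M=R.from_euler("xyz",s["tcp_rot"]).as_matrix();print(M.round(3))
print("jaw ang",np.degrees(np.arctan2(M[1,1],M[0,1])), "want",np.degrees(np.load("q.npy")[2]))
q=[486.2,201.7,-.307]
for y in(-84,-20,-18):print(y,r2w(q,[-8,y,0]))
print(w2r(q,onz("top",[[298,254],[395,215],[445,235]],20)))
```

```text
0 [[720.0, -32.0, 0.0], [789.0, -112.0, 0.0], [470.0, -254.0, 0.0]]
150 [[692.0, 21.0, 150.0], [751.0, -48.0, 150.0], [478.0, -169.0, 150.0]]
300 [[664.0, 73.0, 300.0], [712.0, 17.0, 300.0], [487.0, -83.0, 300.0]]
[[-0.     0.238 -0.971]
 [ 0.001 -0.971 -0.238]
 [-1.    -0.001 -0.   ]]
jaw ang -76.25984212684374 want -17.56631402930843
-84 [[453.18922188 124.04506759   0.        ]]
-20 [[472.53003898 185.05271296   0.        ]]
-18 [[473.13443952 186.95920188   0.        ]]
[[ 46.20568022 173.34029451  20.        ]
 [160.55907961  29.88451375  20.        ]
 [151.82344667 -64.11565831  20.        ]]
```

```bash
python3 - <<'E'
import cv2
a=cv2.imread("pics/top0.png")[40:330,490:640]; a=cv2.resize(a,None,fx=2,fy=2)
b=cv2.imread("pics/side0.png")[330:480,290:640]; b=cv2.resize(b,None,fx=1.4,fy=1.4)
import numpy as np
o=np.zeros((600,800,3),np.uint8);o[:580,:300]=a;o[:210,305:795]=b;cv2.imwrite("pics/mach.png",o)
E
python3 - <<'E'
import sys;sys.path.insert(0,".")
from h import *
for z in(100,150,200,250,300,350):print(z,onz("side",[[490,350],[312,478]],z).round().tolist(),onz("top",[[510,175],[606,88]],z).round().tolist())
E
```

```text
100 [[826.0, 58.0, 100.0], [601.0, -92.0, 100.0]] [[701.0, 3.0, 100.0], [845.0, -163.0, 100.0]]
150 [[805.0, 21.0, 150.0], [600.0, -115.0, 150.0]] [[692.0, 21.0, 150.0], [828.0, -137.0, 150.0]]
200 [[784.0, -16.0, 200.0], [599.0, -139.0, 200.0]] [[683.0, 38.0, 200.0], [810.0, -110.0, 200.0]]
250 [[763.0, -52.0, 250.0], [598.0, -162.0, 250.0]] [[673.0, 56.0, 250.0], [793.0, -83.0, 250.0]]
300 [[742.0, -89.0, 300.0], [597.0, -186.0, 300.0]] [[664.0, 73.0, 300.0], [776.0, -57.0, 300.0]]
350 [[721.0, -126.0, 350.0], [596.0, -209.0, 350.0]] [[654.0, 91.0, 350.0], [759.0, -30.0, 350.0]]
```

View pics/mach.png

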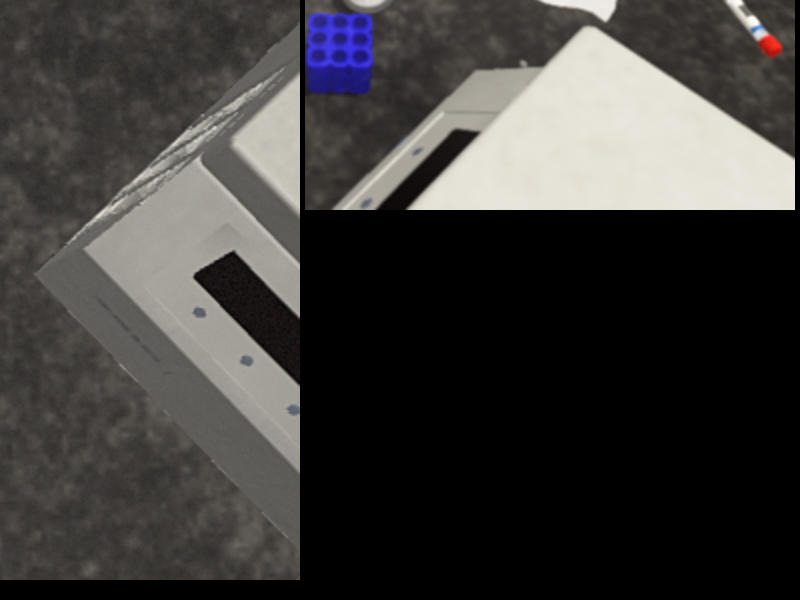

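```bash
python3 -m handwheel '[{"travel":[-7,35,20],"roll":0},{"travel":[-14,75,40],"roll":0},{"travel":[-20,115,60],"roll":0},{"travel":[-25,150,80],"roll":0},{"travel":[-28,177,90],"roll":0},{"travel":[10,195,90],"roll":5},{"travel":[50,215,90],"roll":10},{"travel":[90,240,90],"roll":15}]' 0.2
```

```text
t: 0.9
eef_pos: [239.4, -366.4, 304.8]
tcp_rot: [1.512, 1.57, -1.126]
ft_force: [-0.2, -1.6, 0.0]
opening: 0.421
```

```bash
python3 -m handwheel '[{"travel":[32,30,0],"roll":5},{"travel":[66,65,0],"roll":10},{"travel":[97,102,0],"roll":15},{"travel":[125,142,0],"roll":20},{"travel":[150,184,0],"roll":25},{"travel":[168,228,0],"roll":30},{"travel":[180,273,0],"roll":35},{"travel":[190,318,0],"roll":40}]'
python3 - <<'E'
from h import *
from scipy.spatial.transform import Rotation as R
s=env.state();M=R.from_euler("xyz",s["tcp_rot"]).as_matrix()
print("jaw ang",np.degrees(np.arctan2(M[1,1],M[0,1])),s["eef_pos"],s["qvel"].round(2))
E
```

```text
t: 1.7
eef_pos: [428.7, -47.2, 304.5]
tcp_rot: [-1.431, 1.571, 2.914]
ft_force: [0.7, -0.1, -0.8]
opening: 0.403
jaw ang -21.047085126203893 [428.66871639 -47.15780559 304.5059607 ] [ 1.08  0.04 -0.05  0.    0.01  0.21]
```

```bash
python3 -m handwheel '[{"travel":[6,45,0],"roll":1},{"travel":[12,90,0],"roll":2},{"travel":[18,130,-20],"roll":3},{"travel":[22,155,-60],"roll":3.7},{"travel":[24,170,-105],"roll":3.7},{"travel":[24.5,172,-150],"roll":3.7},{"travel":[24.5,173,-195],"roll":3.7},{"travel":[24.5,173,-225],"roll":3.7}]'
python3 - <<'E'
from h import *
from scipy.spatial.transform import Rotation as R
s=env.state();M=R.from_euler("xyz",s["tcp_rot"]).as_matrix()
print("jaw ang",np.degrees(np.arctan2(M[1,1],M[0,1])),s["eef_pos"],w2r([486.2,201.7,-.307],s["eef_pos"]))
for n in("top","side"):
    im=optics.read_camera(n); cv2.imwrite(f"pics/{n}1.png",im[:,:,::-1])
a=cv2.resize(cv2.imread("pics/top1.png")[230:390,330:490],(400,400),interpolation=cv2.INTER_CUBIC)
b=cv2.resize(cv2.imread("pics/side1.png")[230:410,130:310],(400,400),interpolation=cv2.INTER_CUBIC)
cv2.imwrite("pics/v1.png",np.hstack([a,b]))
E
```

```text
t: 2.5
eef_pos: [451.8, 124.1, 77.1]
tcp_rot: [-1.119, 1.568, -2.995]
ft_force: [0.4, 0.3, -0.3]
opening: 0.4
jaw ang -17.52564389501265 [451.817171   124.05138587  77.05323013] [[ -9.30980929 -84.40861127  77.05323013]]
```

View pics/v1.png

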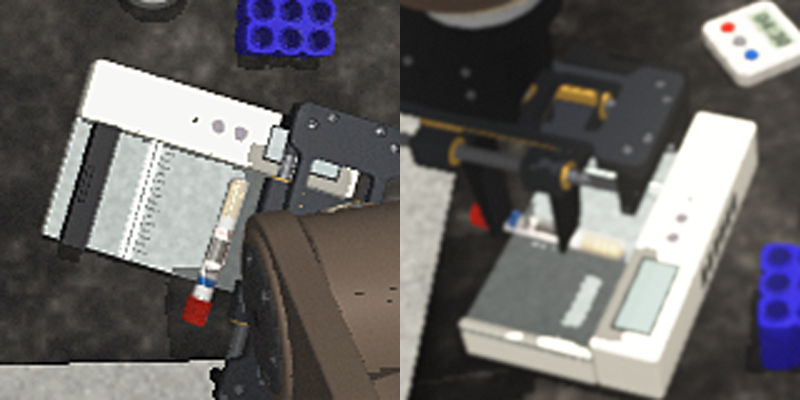

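The fingers straddle the reader's x on the right of the tube (in the side view, at about (490,220) and (565,240) in the crop, nearer the camera than the tube). Next I lower them.

```bash
python3 -m handwheel '[{"travel":[0,0,-20],"roll":0},{"travel":[0,0,-40],"roll":0},{"travel":[0,0,-44],"roll":0},{"travel":[0,0,-44],"roll":0}]'
python3 - <<'E'
from h import *
s=env.state()
print(s["eef_pos"],w2r([486.2,201.7,-.307],s["eef_pos"]))
for n in("top","side"):
    im=optics.read_camera(n); cv2.imwrite(f"pics/{n}2.png",im[:,:,::-1])
a=cv2.resize(cv2.imread("pics/top2.png")[230:390,330:490],(400,400),interpolation=cv2.INTER_CUBIC)
b=cv2.resize(cv2.imread("pics/side2.png")[280:400,150:270],(400,400),interpolation=cv2.INTER_CUBIC)
cv2.imwrite("pics/v2.png",np.hstack([a,b]))
E
```

```text
t: 3.0
eef_pos: [453.3, 123.9, 36.5]
tcp_rot: [1.817, 1.571, -0.06]
ft_force: [-0.4, 0.6, 0.1]
opening: 0.401
[453.28626904 123.85913917  36.46635971] [[ -7.85130272 -84.14790756  36.46635971]]
```

View pics/v2.png

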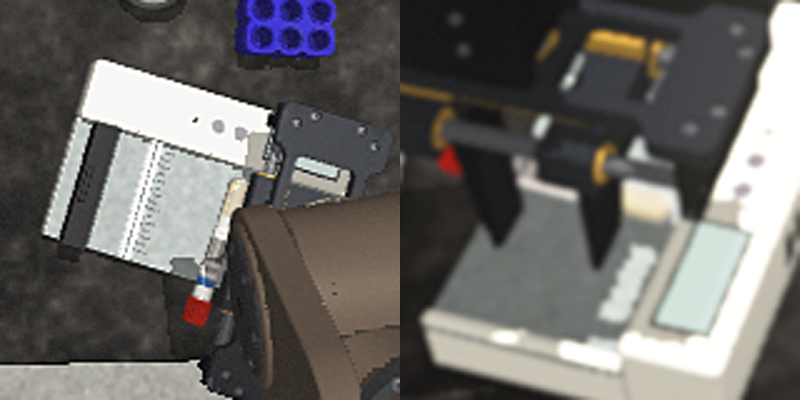

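```bash
python3 -m handwheel '[{"travel":[1.2,3.8,0],"roll":0},{"travel":[2.4,7.6,0],"roll":0},{"travel":[3.6,11.4,0],"roll":0},{"travel":[4.8,15.3,0],"roll":0},{"travel":[6,19.1,0],"roll":0},{"travel":[7.3,22.9,0],"roll":0},{"travel":[8.5,26.7,0],"roll":0},{"travel":[9.7,30.5,0],"roll":0}]'
cat > look.py <<'E'
import sys
from h import *
k=sys.argv[1]
s=env.state()
print(s["eef_pos"],w2r([486.2,201.7,-.307],s["eef_pos"]),s["ft_force"].round(1))
for n in("top","side"):
    im=optics.read_camera(n); cv2.imwrite(f"pics/{n}{k}.png",im[:,:,::-1])
a=cv2.resize(cv2.imread(f"pics/top{k}.png")[230:390,330:490],(400,400),interpolation=cv2.INTER_CUBIC)
b=cv2.resize(cv2.imread(f"pics/side{k}.png")[230:410,130:310],(400,400),interpolation=cv2.INTER_CUBIC)
cv2.imwrite(f"pics/v{k}.png",np.hstack([a,b]))
E
python3 look.py 3
```

```text
t: 3.9
eef_pos: [462.8, 154.7, 35.6]
tcp_rot: [0.63, 1.571, -1.247]
ft_force: [-0.7, -0.6, -0.5]
opening: 0.402
[462.75874433 154.70955844  35.61545587] [[ -8.14472308 -51.87733177  35.61545587]] [-0.7 -0.6 -0.5]
```

View pics/v3.png

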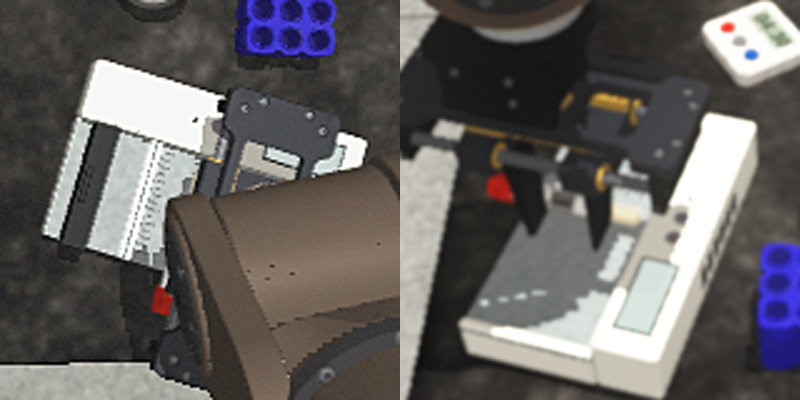

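```bash
python3 -m handwheel '[{"travel":[1,3.1,0],"roll":0},{"travel":[2,6.2,0],"roll":0},{"travel":[3,9.3,0],"roll":0},{"travel":[4,12.5,0],"roll":0},{"travel":[4.9,15.6,0],"roll":0},{"travel":[5.9,18.7,0],"roll":0},{"travel":[6.9,21.8,0],"roll":0},{"travel":[6.9,21.8,0],"roll":0}]'; 
python3 look.py 4; python3 -c "
from h import *
print(w2r([486.2,201.7,-.307],onz('top',[[394.8,350.4]],36.5)))"
```

```text
t: 4.8
eef_pos: [469.7, 176.5, 35.6]
tcp_rot: [1.998, 1.571, 0.121]
ft_force: [0.5, -0.3, -0.8]
opening: 0.398
[469.70202833 176.5201499   35.64953323] [[ -8.11724265 -28.98824404  35.64953323]] [ 0.5 -0.3 -0.8]
[[-64.32853435 -31.77852242  36.5       ]]
```

View pics/v4.png

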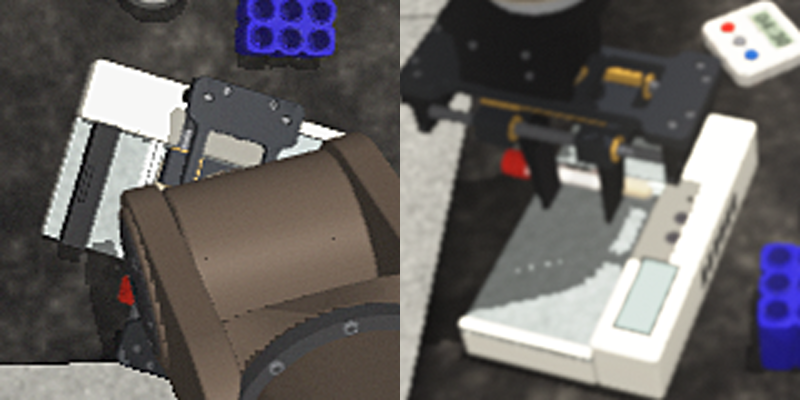

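```bash
python3 -m handwheel '[{"travel":[0.6,1.9,0],"roll":0},{"travel":[1.2,3.8,0],"roll":0},{"travel":[1.8,5.7,0],"roll":0},{"travel":[2.1,6.7,0],"roll":0},{"travel":[2.1,6.7,0],"roll":0},{"travel":[-1,-3.2,0],"roll":0},{"travel":[-8,-25,0],"roll":0},{"travel":[-16,-50,20],"roll":0}]'; 
python3 look.py 5
```

```text
t: 5.7
eef_pos: [452.1, 125.2, 54.3]
tcp_rot: [-1.115, 1.567, -2.991]
ft_force: [0.4, 0.3, 1.4]
opening: 0.4
[452.11506758 125.18152203  54.34569669] [[ -9.36736847 -83.24129082  54.34569669]] [0.4 0.3 1.4]
```

View pics/v5.png

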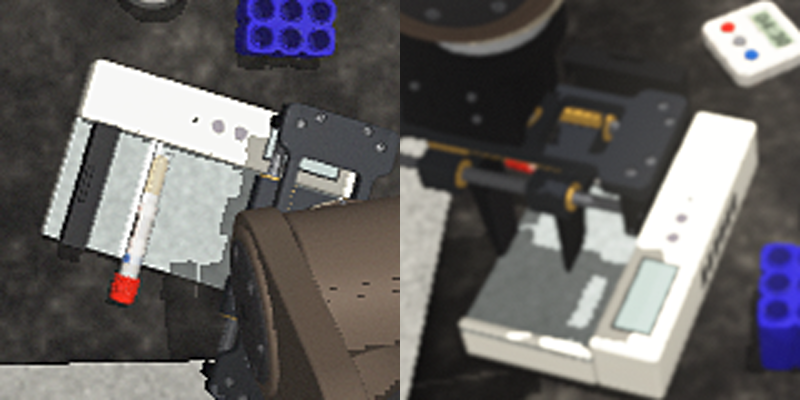

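Run:
```python
from h import *
a=cv2.imread("pics/top5.png")[275:360,355:440];cv2.imwrite("pics/z5.png",cv2.resize(a,None,fx=7,fy=7,interpolation=cv2.INTER_CUBIC))
```

```text
(no output)
```

View pics/z5.png

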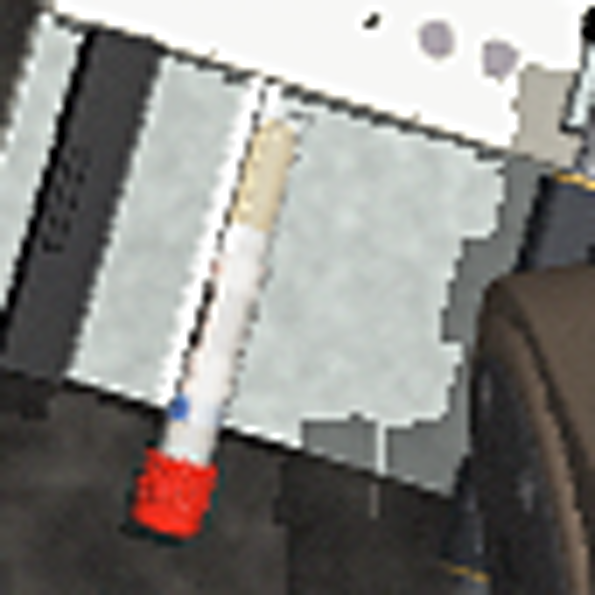

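The tube stands at the right lip of the groove and hasn't dropped in: the white groove band still shows along its left, and tube y is about -5 mm. I push about 3.5 mm further.

```bash
python3 -m handwheel '[{"travel":[6,18,-20],"roll":0},{"travel":[12,36,-20],"roll":0},{"travel":[15,47,-20],"roll":0},{"travel":[16.6,52,-20],"roll":0},{"travel":[17.6,55,-20],"roll":0},{"travel":[18.4,57.5,-20],"roll":0},{"travel":[19.2,60,-20],"roll":0},{"travel":[19.2,60,-20],"roll":0}]'; python3 -m handwheel '[{"travel":[0,0,0],"roll":0},{"travel":[-3,-9.5,0],"roll":0},{"travel":[-10,-30,0],"roll":0},{"travel":[-19,-60,20],"roll":0},{"travel":[-19,-60,20],"roll":0}]'
python3 look.py 6
python3 - <<'E'
from h import *
a=cv2.imread("pics/top6.png")[275:360,355:440];cv2.imwrite("pics/z6.png",cv2.resize(a,None,fx=7,fy=7,interpolation=cv2.INTER_CUBIC))
E
```

```text
t: 6.6
eef_pos: [472.9, 186.2, 35.8]
tcp_rot: [1.909, 1.57, 0.032]
ft_force: [0.5, -0.3, 0.4]
opening: 0.402
t: 7.1
eef_pos: [452.9, 123.7, 56.9]
tcp_rot: [1.433, 1.57, -0.446]
ft_force: [-0.5, -0.6, 1.1]
opening: 0.397
[452.87422092 123.67497735  56.8904996 ] [[ -8.18843155 -84.44797984  56.8904996 ]] [-0.5 -0.6  1.1]
```

View pics/z6.png

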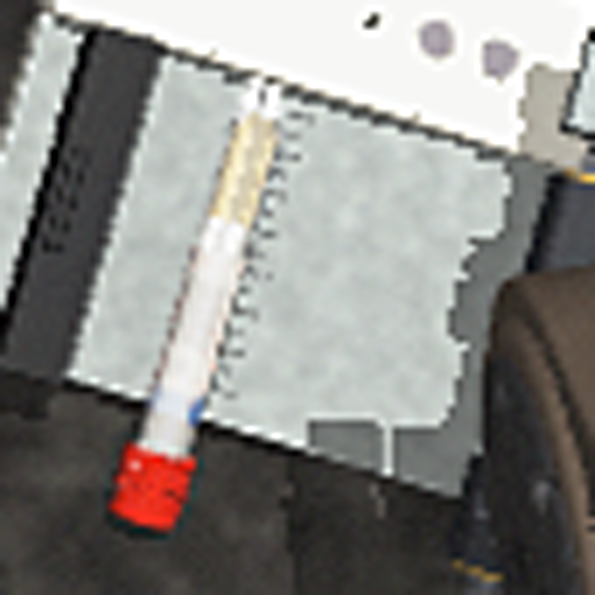

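Tube is seated: the ruled scale is now exposed on its right, and the axis at z6 (177,400) to (256,125) matches the groove line. Next I go over the top to the left of the cover.

```bash
python3 -m handwheel '[{"travel":[0,0,45],"roll":0},{"travel":[0,0,88],"roll":0},{"travel":[12,35,92],"roll":0},{"travel":[25,75,92],"roll":0},{"travel":[38,115,92],"roll":0},{"travel":[50,150,92],"roll":0},{"travel":[55,160,92],"roll":0},{"travel":[55,160,92],"roll":0}]'
python3 look.py 7
python3 - <<'E'
from h import *
print(w2r([486.2,201.7,-.307],onz("top",[[355+256/7,275+120/7],[355+147/7,275+520/7]],34.7)))
E
```

```text
t: 8.0
eef_pos: [508.6, 287.4, 146.7]
tcp_rot: [-0.718, 1.57, -2.593]
ft_force: [-0.9, -0.4, -0.2]
opening: 0.4
[508.64557727 287.41542972 146.73689185] [[ -4.50710361  88.49081787 146.73689185]] [-0.9 -0.4 -0.2]
[[ 28.71374316   0.37837786  34.7       ]
 [-71.7060475   -0.86654256  34.7       ]]
```

View pics/v7.png

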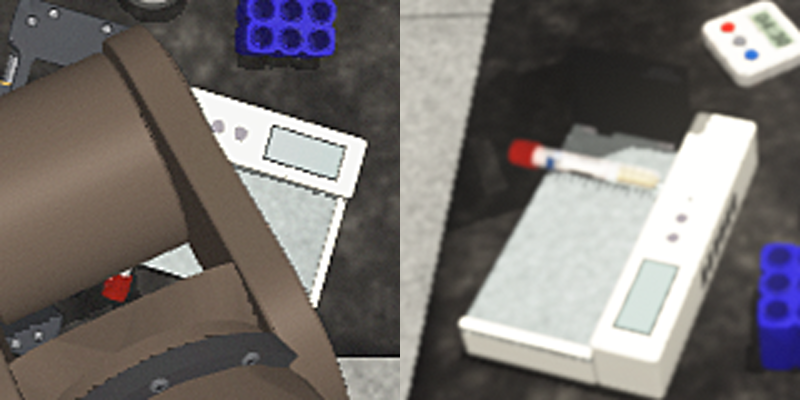

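```bash
python3 -m handwheel '[{"travel":[0,0,-35],"roll":0},{"travel":[0,0,-70],"roll":0},{"travel":[0,0,-71],"roll":0},{"travel":[-2.4,-7.6,-71],"roll":0},{"travel":[-4.5,-14,-71],"roll":0},{"travel":[-6,-19,-71],"roll":0},{"travel":[-7.5,-23.8,-71],"roll":0},{"travel":[-9,-28.6,-71],"roll":0}]'
python3 look.py 8
```

```text
t: 8.9
eef_pos: [500.0, 257.2, 77.5]
tcp_rot: [2.231, 1.569, 0.354]
ft_force: [0.8, 1.2, 0.4]
opening: 0.399
[499.98817287 257.21693242  77.48527704] [[-3.63373243 57.08799773 77.48527704]] [0.8 1.2 0.4]
```

View pics/v8.png

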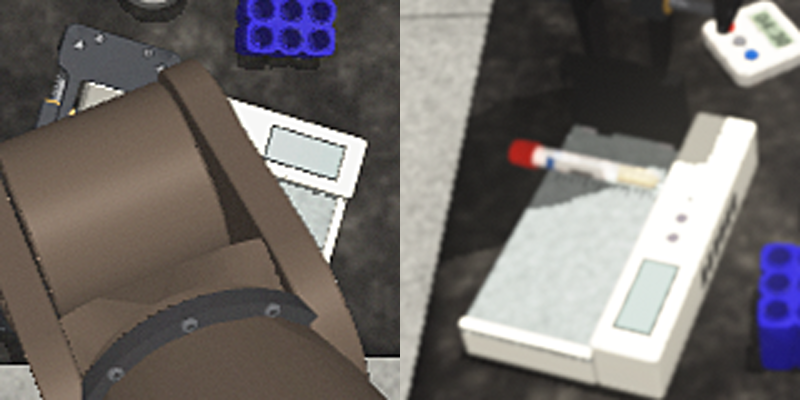

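```bash
python3 -m handwheel '[{"travel":[-1.5,-4.8,0],"roll":0},{"travel":[-3,-9.5,0],"roll":0},{"travel":[-4.5,-14.3,0],"roll":0},{"travel":[-6,-19,0],"roll":0},{"travel":[-7.5,-23.8,0],"roll":0},{"travel":[-9,-28.6,0],"roll":0},{"travel":[-10.5,-33.4,0],"roll":0},{"travel":[-12,-38,0],"roll":0}]'
python3 look.py 9
```

```text
t: 9.8
eef_pos: [487.6, 219.1, 76.7]
tcp_rot: [0.271, 1.571, -1.606]
ft_force: [0.1, 0.3, 0.1]
opening: 0.402
[487.61050985 219.11970586  76.65112264] [[-3.91967907 17.03149454 76.65112264]] [0.1 0.3 0.1]
```

View pics/v9.png

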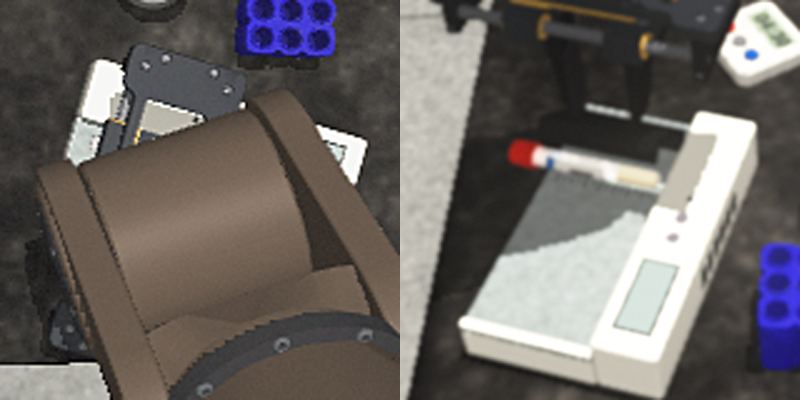

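```bash
python3 -m handwheel '[{"travel":[-1.3,-4,0],"roll":0},{"travel":[-2.5,-8,0],"roll":0},{"travel":[-3.8,-12,0],"roll":0},{"travel":[-5,-16,0],"roll":0},{"travel":[-6.3,-20,0],"roll":0},{"travel":[-6.3,-20,0],"roll":0},{"travel":[-6.3,-20,10],"roll":0},{"travel":[-6.3,-20,30],"roll":0}]'
python3 look.py 10
```

```text
t: 10.7
eef_pos: [481.0, 199.5, 106.6]
tcp_rot: [-0.982, 1.569, -2.859]
ft_force: [0.1, -0.4, -0.0]
opening: 0.402
[480.98422113 199.50198727 106.56185763] [[ -4.30767227  -3.67145323 106.56185763]] [ 0.1 -0.4 -0. ]
```

View pics/v10.png

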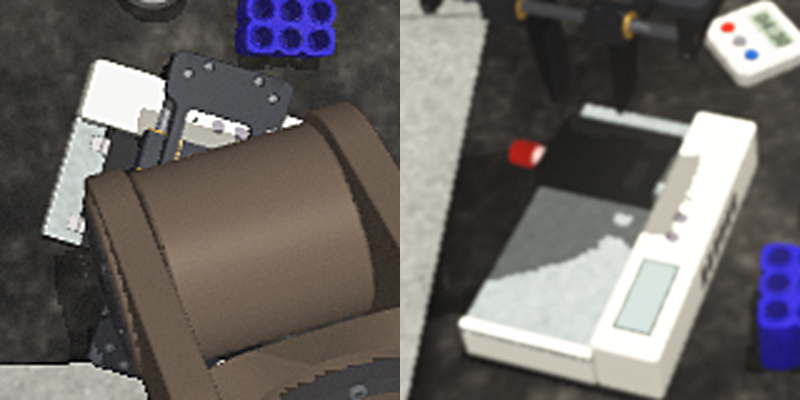

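```bash
python3 -m handwheel '[{"travel":[0,0,45],"roll":0},{"travel":[0,0,90],"roll":0},{"travel":[-10,-40,120],"roll":0},{"travel":[-20,-85,130],"roll":0},{"travel":[-28,-130,130],"roll":0},{"travel":[-34,-175,130],"roll":0},{"travel":[-38,-220,130],"roll":0},{"travel":[-38,-220,130],"roll":0}]'
python3 -m handwheel '[{"travel":[0,0,0],"roll":0},{"travel":[0,0,0],"roll":0},{"travel":[0,0,0],"roll":0},{"travel":[0,0,0],"roll":0},{"travel":[0,0,0],"roll":0},{"travel":[0,0,0],"roll":0},{"travel":[0,0,0],"roll":0},{"travel":[0,0,0],"roll":0}]'
python3 look.py 11
python3 - <<'E'
from h import *
q=[486.2,201.7,-.307]
im=cv2.imread("pics/side11.png")
for X in([41,-28,46],[-41,-28,46],[41,34,46],[-41,34,46]): print(X,proj("side",r2w(q,X)),proj("top",r2w(q,X)))
a=cv2.resize(cv2.imread("pics/top11.png")[265:365,340:440],(400,400),interpolation=cv2.INTER_CUBIC)
b=cv2.resize(im[265:365,160:260],(400,400),interpolation=cv2.INTER_CUBIC)
cv2.imwrite("pics/z11.png",np.hstack([a,b]))
E
```

```text
t: 11.6
eef_pos: [443.1, -24.2, 236.7]
tcp_rot: [0.928, 1.57, -0.954]
ft_force: [0.7, 0.5, -0.7]
opening: 0.398
t: 12.4
eef_pos: [443.5, -20.4, 236.7]
tcp_rot: [1.315, 1.571, -0.563]
ft_force: [0.1, -0.0, 0.7]
opening: 0.399
[443.46986846 -20.38539989 236.68018125] [[  26.38200608 -224.61473403  236.68018125]] [ 0.1 -0.   0.7]
[41, -28, 46] [[244.15920049 321.34100715]] [[410.52048355 290.03568089]]
[-41, -28, 46] [[190.29229793 309.86597222]] [[397.24058647 336.94069318]]
[41, 34, 46] [[258.5719701  290.10151755]] [[375.43135456 279.58442055]]
[-41, 34, 46] [[207.24204545 279.79429256]] [[361.91148425 326.3997561 ]]
```

View pics/z11.png

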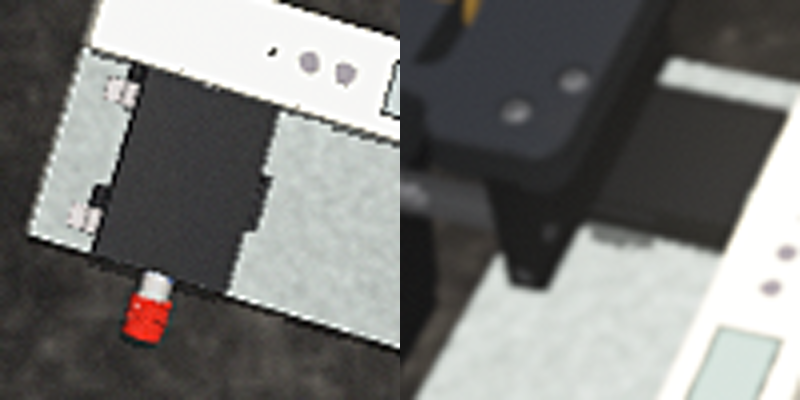

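View pics/top11.png

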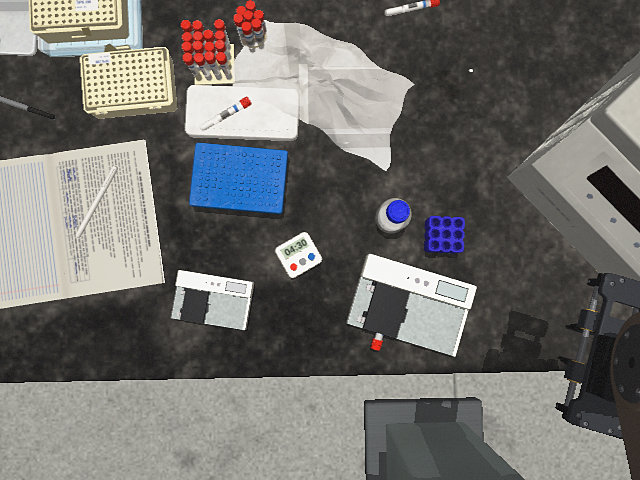

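```bash
python3 -c "
from cell import job
print(job.job_done())"
```

```text
the job is handed in; nothing more can be done
None
```

The tube is in the reading groove and the cover is shut over it. I handed the job in at about 12.5 s; no verdict is reported.

**Tube:** I rolled it along the apron with the two part-open fingers. The first push stopped with it on the groove's right lip, about 5 mm short, so I pushed about 3.5 mm further and it dropped in. With the cover still open, the top picture put its axis within 1 mm of the index line, about 0.01 rad off parallel. Its middle was about 18 mm in front of the groove's middle.

**Cover:** I pushed it from its left until it fell shut, then backed the arm away.

**Last checks:**
- **Cover:** The free edge lies about where the shut position predicts in the top picture, within about 3 pixels.
- **Tube:** The cap shows at the same pixel as before the cover closed, at about (377,344). The rest of the tube is hidden under the cover, so I judged it by the cap alone.
- **Bystanders:** The timer, tube block and bottle look unmoved in the top picture.
- **Contact:** The wrist force read about zero and the gripper was clear of everything.

**Disagreement:** The two cameras put the reader about 3 to 5 mm apart, so I used a blend and relied on the top view for the groove. In the last side picture the gripper hid part of the cover, so that view does not confirm the shut angle.

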